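# Pack the pipe-fitting kit carrier

### The arm

A 6-joint arm with a two-finger parallel gripper is mounted at the origin on the work surface. World frame = base frame: x ahead of the robot, y to its left, z up, the work surface at z = 0. Lengths are in mm, angles in rad, forces in N, time in s.
With the tool pointing down it reaches from about 350 to 975 mm from the base axis. Payload 7.1 kg.
Tool frame: the origin (TCP) lies between the finger pads; the fingertips stand 14 mm ahead of it and the grasp point (between the pads) lies 5 mm behind it; z points along the fingers, y is the line along which they close (so a half turn about z gives the same grasp; the last joint's range is limited). The gripper opens to 88 mm and grips with 3 to 60 N. Pads are 20 mm wide; open, the fingers measure 115 mm over their backs; the gripper's body (75 mm by 178 mm) begins 61 mm behind the grasp point.
Start: joints at [-1.31, 0.423, 1.63, -0, 1.089, -0.019], TCP at [172.62, -600.672, 202.175] pointing down, gripper open.
Joint ranges: [-3, 3], [-0.9, 2.11], [0.09, 2.58], [-1.31, 4.45], [0.11, 2.69], [-2.54, 2.54]. Speed limits (rad/s): [2.39, 2.39, 3.01, 3.14, 3.14, 3.14].

### API

Orientations are given as a rotation vector (axis times angle).
In Python, from workcell import ctrl gives the robot as it stands. The module is installed in compiled form; this text tells all that it offers.
- The arm moves only by the tool servo_tool, never from a script. Its argument "plan" is a list of rows, each a list of 3 entries, a list of its own where there are three numbers: the closure, from 0 (fully open) to 1 (shut), then the shift along the world's x, y, z in mm, then the turn about the world's z in degrees. In form: [[hand, [x, y, z], yaw], ...]. A call has 1 to 10 rows; each row is the pose to reach, as a shift and turn from the pose commanded when the call began; what a row does not reach only later rows make up. A row lasts 1/12 s, in which the tool goes at most 41.7 mm and 7.16 degrees, less where a joint would pass 70% of its speed; a pose out of reach is approached as far as the arm can. A call with a gripper value outside its range is refused whole. The fingers move at their own pace and stop on an object; the grip force is fixed at half the most. Time passes only in rows, so rows that repeat a pose let the fingers close. It gives the time, the measured TCP pose, the force, the opening and the grip force at its end, in the units of the state.
- ctrl.get_obs(): the state, without advancing time (a new reading comes with each control period).
- ctrl.get_image(name): name is "side" or "top"; returns the picture (400x640x3 uint8, blue, green, red); there is no depth.
- ctrl.camera_info(name): a dict with "fovy" (degrees; the focal length in pixels is half the picture's height over the tangent of half this angle, whatever the lens; pixels are square), "cx", "cy" (the principal point, pixels), "rvec" (rotation vector, rad) and "tvec" (3), from world to camera coordinates, as OpenCV has them. Camera axes: x right, y down, z forward; pixel columns grow to the right and rows downward; lengths in mm; the calibration is good to about 2 mm. A picture is of the moment at which its call begins. camera_info takes no time and is no camera call.
- ctrl.close_job(): hands the job in; it is judged then, once.
The state is a dict: "t": time; "qpos": joint angles; "qvel": joint speeds; "joint_torque": joint torques, N m; "ee_pos": TCP position; "orientation": TCP orientation; "ft_force": force on the tool from outside, world axes, zero at the start; "moment": the same for the moment, N m; "width": finger opening in mm; "grasp_force": force on a finger pad.
Only numpy, scipy, OpenCV 4.12 (cv2) and the standard library are available. Lean on these libraries where they do the work, as an engineer would, in place of code of your own. Each camera call takes 0.05 s, during which the arm holds its last target. There are 200 camera calls.

### The job

Pack the carrier for the next job: lay the large tee, the right-angle elbow, the round sleeve and the hexagonal coupling each in the blue bay that shows its outline, lying on that outline and turned the same way (the sleeve and the hexagonal coupling stand upright on theirs, turned any way). Leave the small tee and the wide-angle bend where they lie on the bench: they do not belong to this kit.

Things in the scene. Friction and masses are not known exactly. Their poses are not given: they have to be found in the camera images.
- tee: Large tee, bright steel pipe fitting of 24 mm tube lying flat, 0.16 kg nominal. Straight run 80 mm long along its x axis (40 mm to each side of the origin), branch along +y reaching 42 mm from the origin. Origin under the junction of the tube axes, at the underside; tube axes 12 mm above it; z up.
- elbow: Right-angle elbow, bright steel, 24 mm tube lying flat, 0.13 kg nominal. One arm along +x, one along +y, each reaching 44 mm from the origin. Origin under the corner where the tube axes cross, at the underside; tube axes 12 mm above it; z up.
- sleeve: Round sleeve, bright steel, a plain upright cylinder 28 mm in diameter and 45 mm tall with a dark bore on top, 0.12 kg nominal. Origin at the centre of its underside, z up its axis.
- hex: Hexagonal coupling, bright steel, an upright hexagonal prism 46 mm across flats and 34 mm tall with a dark round bore on top, 0.22 kg nominal. Flats face its +x and -x axes and every 60 degrees from there. Origin at the centre of its underside, z up.
- small_tee: Look-alike to be left alone: small tee of 18 mm tube lying flat, same steel. Run 56 mm long along x, branch 29 mm along +y from the origin. Origin under the junction at the underside.
- bend: Look-alike to be left alone: wide-angle (45 degree) bend of 24 mm tube lying flat, same steel. Two arms of 40 mm from the origin at 135 degrees to one another: one along +x, the other halfway between -x and +y. Origin under the corner at the underside.
- bay_tee: Fixed blue bay, dark outline on its floor: a T. 108 (x) by 84 (y) mm outside, walls 2 mm thick, rim 20 mm above origin. Origin at centre of underside, 3 mm above the table; floor 3 mm above origin. Bar 80 x 24 mm along bay x, stem 24 mm wide towards +y. The tee's origin belongs at x = 0, y = -15 mm, its axes parallel to the bay's.
- bay_elbow: Fixed blue bay, dark outline on its floor: an L. 108 (x) by 84 (y) mm outside, walls 2 mm thick, rim 20 mm above origin. Origin at centre of underside, 3 mm above the table; floor 3 mm above origin. Arms 24 mm wide, 44 mm long, towards +x and +y from the point x = -8, y = -16 mm, where the elbow's origin belongs, axes parallel to the bay's.
- bay_sleeve: Fixed blue bay, dark outline on its floor: a 30 mm round disc. 108 (x) by 84 (y) mm outside, walls 2 mm thick, rim 20 mm above origin. Origin at centre of underside, 3 mm above the table; floor 3 mm above origin. Disc and sleeve belong at the bay's centre. The four bays stand in a row, in any order, 86 mm apart along y, on a grey plate with a wire handle, 44 mm high, at each end.
- bay_hex: Fixed blue bay, dark outline on its floor: a hexagon 48 mm across flats. 108 (x) by 84 (y) mm outside, walls 2 mm thick, rim 20 mm above origin. Origin at centre of underside, 3 mm above the table; floor 3 mm above origin. Hexagon and coupling belong at the bay's centre.
There are look-alikes about, which are no part of the job. What is shaped like the tee but purple or turquoise is not meant.

How it is judged:
By the outcome, as a careful person would: the job done as asked, in the order asked, and still so for the second after the job is handed in, with the robot touching nothing.
It also fails if it takes over 99 s, if anything falls off the work surface, if the arm or the gripper's body presses on something with over 40 N, if the wrist force passes 120 N, or if a joint passes its speed limit or range.

## Working session

There is one attempt and no reset: what is moved stays moved. The work goes in short steps, Python scripts to look and compute and a tool call to move; the robot and the scene stay as the last step left them, time stands still between calls to the robot, and variables do not carry over. Pictures are saved under pics/ and viewed, at most 14 in all, crops included, and the job is handed in when it is done.

Besides the shell and the picture viewer there is one more tool, called as a command line: name --argument value ..., lists and objects as JSON in quotes. servo_tool: Moves the arm, as the interface text tells. Its arguments: {"type":"object","properties":{"plan":{"type":"array"}},"required":["plan"]}

```bash
mkdir -p pics; python3 - <<'E'
from workcell import ctrl
import cv2
for n in("top","side"):
    cv2.imwrite(f"pics/{n}0.png",ctrl.get_image(n)); print(n,ctrl.camera_info(n))
o=ctrl.get_obs(); print({k:o[k] for k in("t","ee_pos","orientation","width")})
E
```

```text
top {'fovy': 45.83911703399549, 'cx': 313.9626264773676, 'cy': 202.4169104507887, 'rvec': array([ 2.02627746, -2.20906382,  0.22337079]), 'tvec': array([ -15.53865842,  471.44176195, 1451.47648669])}
side {'fovy': 56.48789813381358, 'cx': 319.1657107480054, 'cy': 193.2108534222785, 'rvec': array([ 2.40567587, -0.37900755,  0.15807597]), 'tvec': array([-453.88316995,   96.01659274,  830.77865168])}
{'t': 0.1, 'ee_pos': array([ 172.47514676, -600.19346182,  201.50482142]), 'orientation': array([-3.10958845e+00, -4.37869792e-01,  2.86926407e-04]), 'width': 87.49433168307957}
```

View pics/top0.png

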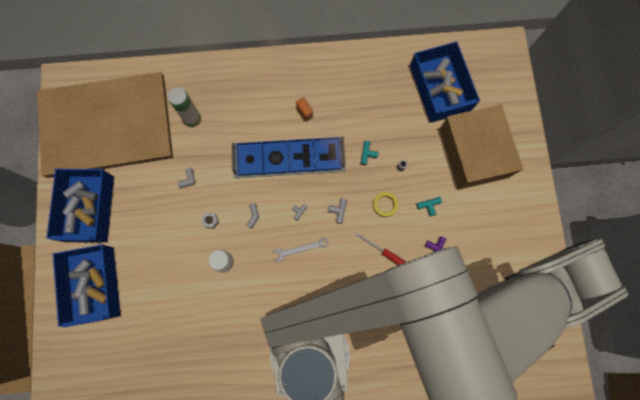

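View pics/side0.png

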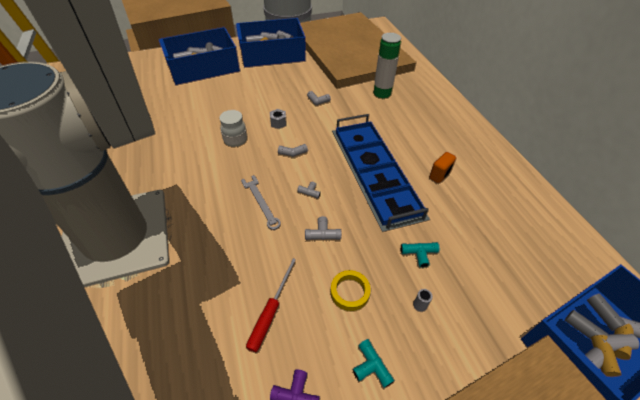

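The top view shows:
- elbow (187,178), hex (210,220), bend (253,215), small tee (299,211), large tee (338,210) and sleeve (402,166)
- bays in a row from x 235 to 345 at y≈157, in the order sleeve, hex, tee, elbow from left to right

The side view agrees: elbow (318,98), hex (278,118), bend (292,151), small tee (309,190), tee (323,230), sleeve (422,300).

Tee candidates are (338,210) in steel and large, (299,211) in steel and small, plus purple and turquoise ones. I'll check these in an enlarged crop.

```bash
cat > h.py <<'E'
import numpy as np, cv2
from workcell import ctrl
C={}
for n in("top","side"):
    i=ctrl.camera_info(n); R=cv2.Rodrigues(i["rvec"])[0]; f=200/np.tan(np.radians(i["fovy"]/2))
    C[n]=(R,np.array(i["tvec"]),f,i["cx"],i["cy"])
def ray(n,p):
    R,t,f,cx,cy=C[n]; return -R.T@t, R.T@np.array([(p[0]-cx)/f,(p[1]-cy)/f,1])
def plane(n,p,z):
    o,d=ray(n,p); return o+d*(z-o[2])/d[2]
def proj(n,X):
    R,t,f,cx,cy=C[n]; c=R@np.asarray(X,float)+t; return np.array([cx+f*c[0]/c[2],cy+f*c[1]/c[2]])
def tri(pt,ps):
    a,u=ray("top",pt); b,v=ray("side",ps); u/=np.linalg.norm(u); v/=np.linalg.norm(v)
    s=np.linalg.lstsq(np.c_[u,-v],b-a,rcond=None)[0]; P,Q=a+s[0]*u,b+s[1]*v
    return (P+Q)/2,np.linalg.norm(P-Q)
def steel(img):
    h=cv2.cvtColor(img,cv2.COLOR_BGR2HSV); return ((h[...,1]<60)&(h[...,2]>50)).astype(np.uint8)
E
python3 - <<'E'
from h import *
t=cv2.imread("pics/top0.png"); s=cv2.imread("pics/side0.png")
print([ -C[n][0].T@C[n][1] for n in C])
a=cv2.resize(t[130:240,165:425],None,fx=3,fy=3,interpolation=cv2.INTER_CUBIC)
cv2.imwrite("pics/topc.png",a)
b=cv2.resize(s[80:320,260:450],None,fx=2.5,fy=2.5,interpolation=cv2.INTER_CUBIC)
m=steel(s)*255
cv2.imwrite("pics/sidec.png",np.hstack([b[:,:],]))
for n,img,r in(("top",t,(150,240,165,425)),("side",s,(80,330,260,450))):
    k,l,st,c=cv2.connectedComponentsWithStats(steel(img))
    for i in range(1,k):
        if st[i,4]>25 and r[0]<c[i,1]<r[1] and r[2]<c[i,0]<r[3]: print(n,c[i].round(1),st[i])
E
```

```text
[array([ 169.86766835,  -29.78155045, 1516.42369104]), array([ 276.32621404, -585.78764392,  697.07886627])]
top [397.5 177.3] [    0     0   640   400 90781]
top [288.1 159.6] [232 136 113  42 662]
top [332.  151.2] [328 144   8  15  67]
top [401.9 164.9] [398 160  10  11  70]
top [187.2 178.6] [177 168  18  20 180]
top [338.6 209.8] [328 198  19  25 228]
top [252.9 215.1] [247 203  12  25 164]
top [298.6 210.8] [292 204  15  16 122]
top [209.  219.8] [201 212  17  16 181]
side [318.1  98. ] [308  91  22  14 165]
side [277.6 118.7] [270 109  16  19 224]
side [351.4 117.3] [338 115  28   6  42]
side [370.9 192.5] [333 130  96 101 431]
side [292.2 150.1] [278 144  29  13 228]
side [261.4 202.4] [241 176  39  54 442]
side [309.2 189.9] [298 182  22  16 180]
side [408.8 212.8] [389 205  39  14  86]
side [322.4 231.1] [305 217  36  23 451]
side [405.6 220.5] [391 216  31   9  55]
side [284.4 278.8] [275 259  20  40 114]
side [422.3 301. ] [414 289  18  22 197]
```

View pics/topc.png

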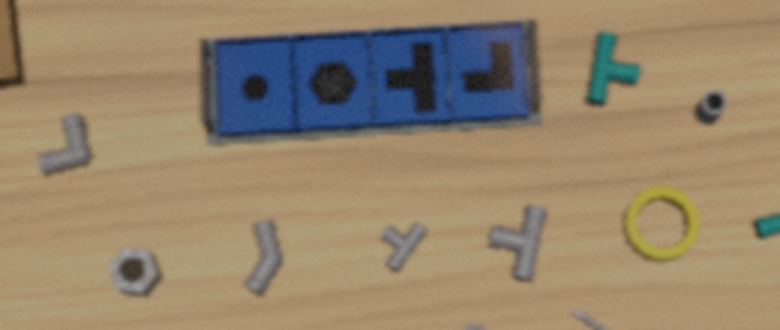

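View pics/sidec.png

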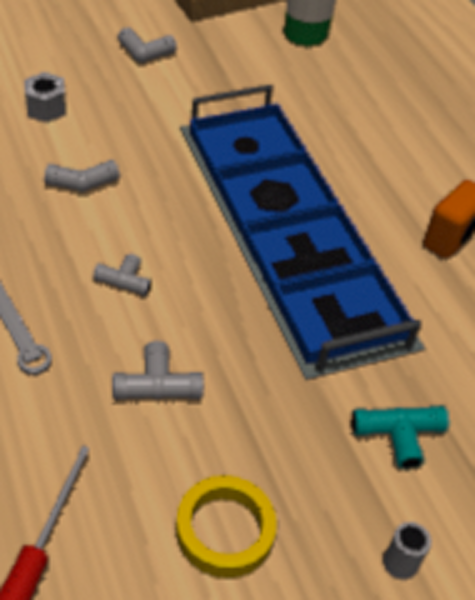

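```bash
cat > m.py <<'E'
from h import *
def blob(img,ctr,h,kind,U=4):
    """upsampled mask pixels (orig coords) of the component nearest ctr; kind 'steel' or 'dark'"""
    x0,y0=int(ctr[0]-h),int(ctr[1]-h); c=cv2.resize(img[y0:y0+2*h,x0:x0+2*h],None,fx=U,fy=U,interpolation=cv2.INTER_CUBIC)
    hs=cv2.cvtColor(c,cv2.COLOR_BGR2HSV)
    if kind=="steel":
        b=c.astype(int); g=np.clip(b[...,2]-b[...,0],0,255).astype(np.uint8); m=cv2.threshold(g,0,1,cv2.THRESH_BINARY_INV+cv2.THRESH_OTSU)[1]
    else:
        g=c.max(2); m=cv2.threshold(g,0,1,cv2.THRESH_BINARY_INV+cv2.THRESH_OTSU)[1]
    k,l,st,ce=cv2.connectedComponentsWithStats(m); m=(l==l[2*h*U//4:3*h*U//2,2*h*U//4:3*h*U//2][m[2*h*U//4:3*h*U//2,2*h*U//4:3*h*U//2]>0].flatten()[0]) if k==2 else (l==1+np.argmin([np.hypot(*(ce[i]-h*U))-np.sqrt(st[i,4]) for i in range(1,k)]))
    ys,xs=np.nonzero(m); return np.c_[(xs+.5)/U-.5+x0,(ys+.5)/U-.5+y0]
def shape(n,px,z):
    o,_=ray(n,(0,0)); P=np.array([plane(n,p,z)[:2] for p in px]); c=P.mean(0); D=P-c
    w,V=np.linalg.eigh(D.T@D/len(D)); q=D@V
    # area weight: mm2 per upsampled pixel
    e=[np.ptp(q[:,1]),np.ptp(q[:,0])]
    return c,np.degrees(np.arctan2(V[1,1],V[0,1])),np.degrees(np.arctan2(V[1,0],V[0,0])),(q**3).mean(0),e
E
python3 - <<'E'
from m import *
im={n:np.mean([ctrl.get_image(n).astype(float) for _ in range(4)],0).astype(np.uint8) for n in C}
for n in im: cv2.imwrite(f"pics/avg_{n}.png",im[n])
T=dict(tee=((338,210),(322,231),"steel",18,25,12),elbow=((186,179),(318,98),"steel",16,16,12),sleeve=((403,164),(424,296),"dark",7,8,45),hex=((209,219),(278,114),"dark",6,7,34),
 bsleeve=((250,159),(358,138),"dark",10,10,6),bhex=((276,157.5),(370,158),"dark",12,13,6),btee=((303,156),(385,181),"dark",13,20,6),belbow=((328,152),(399,207),"dark",13,20,6))
for k,(a,b,kind,h1,h2,z) in T.items():
    pa=blob(im["top"],a,h1,kind); pb=blob(im["side"],b,h2,kind)
    X,g=tri(pa.mean(0),pb.mean(0)); print(k,"tri",X.round(1),"gap",round(g,1), "px",pa.mean(0).round(1),pb.mean(0).round(1))
    for n,p in(("top",pa),("side",pb)):
        c,a1,a2,sk,e=shape(n,p,z); print("   ",n,c.round(1),"major %.1f minor %.1f"%(a1,a2),"skew(min,maj)",(np.cbrt(sk)).round(1),"ext",np.round(e,1))
E
```

```text
tee tri [ 442.9 -134.     9.1] gap 2.4 px [338.6 210. ] [322.6 231.5]
    top [ 443.7 -133.9] major 161.7 minor -108.3 skew(min,maj) [-13.4  -7.6] ext [83.6 55.6]
    side [ 441.1 -135.7] major 162.5 minor -107.5 skew(min,maj) [-15.4  -3.7] ext [81.7 67.3]
elbow tri [590.  351.2   8.6] gap 1.8 px [187.3 178.8] [318.   98.3]
    top [590.  350.3] major 147.4 minor -122.6 skew(min,maj) [ 7.1 -8.2] ext [74.7 51.5]
    side [587.5 346.6] major 132.2 minor -137.8 skew(min,maj) [ 6.1 15.3] ext [83.2 73.5]
sleeve tri [ 570.5 -349.4   37. ] gap 6.2 px [401.1 165.7] [424.7 294.8]
    top [ 565.3 -346.6] major 135.4 minor -134.6 skew(min,maj) [ 2.6 -5. ] ext [39.1 26.8]
    side [ 570.2 -352.8] major 69.5 minor 159.5 skew(min,maj) [0.7 1.1] ext [21.  20.3]
hex tri [443.9 282.3  32.1] gap 2.8 px [208.6 219.4] [277.2 113.7]
    top [445.  281.8] major 75.3 minor 165.3 skew(min,maj) [-1.8  2.5] ext [26.7 25.6]
    side [442.  279.6] major 83.8 minor 173.8 skew(min,maj) [-2.7  3. ] ext [31.6 27.1]
bsleeve tri [641.9 144.1   4.2] gap 2.4 px [249.5 158.8] [358.  137.8]
    top [642.5 143.6] major 17
[... 198 characters left out ...]
[369.3 158. ]
    top [640.6  57.4] major 179.5 minor -90.5 skew(min,maj) [-2.5 -2.1] ext [48.  51.7]
    side [637.6  56.6] major -179.7 minor -89.7 skew(min,maj) [-4.1 -2.8] ext [48.8 53. ]
btee tri [637.8 -36.    3.9] gap 2.7 px [303.6 155.5] [383.2 183. ]
    top [638.6 -36.4] major 177.9 minor -92.1 skew(min,maj) [-12.6  -7.1] ext [79.7 53.5]
    side [635.4 -37.5] major 179.2 minor -90.8 skew(min,maj) [-13.1  -3.2] ext [81.  56.7]
belbow tri [ 646.  -121.5  -23.8] gap 2.7 px [328.7 153.5] [399.3 214.5]
    top [ 638.2 -120.1] major 132.7 minor -137.3 skew(min,maj) [ 7.1 -4.9] ext [73.9 51.6]
    side [ 629.5 -140.3] major -173.8 minor -83.8 skew(min,maj) [-18.6  16.4] ext [104.2  91.3]
```

```bash
python3 - <<'E'
from m import *
im={n:cv2.imread(f"pics/avg_{n}.png") for n in C}
print("jar",tri((220,260),(232,128)), plane("top",(220,261),40))
pa=blob(im["top"],(402.3,163.7),5,"dark",6); print("sleeve bore top",pa.mean(0),len(pa)/36,plane("top",pa.mean(0),45), tri((402.3,163.7),(424.7,294.8)))
# hex silhouette, top view
p=blob(im["top"],(209,219.5),14,"steel"); P=np.array([plane("top",q,34)[:2] for q in p]); c=P.mean(0)
hull=cv2.convexHull(P.astype(np.float32))[:,0]; print("hex",c,np.ptp(P,0))
for a in range(-30,30,5):
    print(a,[round(float(np.ptp(hull@[np.cos(np.radians(a+k)),np.sin(np.radians(a+k))])),1) for k in(0,60,120)],end=" ")
from scipy.spatial.transform import Rotation as R
o=ctrl.get_obs(); print(R.from_rotvec(o["orientation"]).as_matrix().round(3))
E
```

```text
jar (array([310.34840093, 250.79422488,  37.30404444]), np.float64(5.926174411053506)) [309.96755486 250.62220199  40.        ]
sleeve bore top [401.46198068 164.33637681] 47.916666666666664 [ 569.54331292 -348.35697736   45.        ] (array([ 571.86888053, -351.82371374,   42.12037392]), np.float64(0.6943296199877081))
hex [442.9334936  279.38205176] [52.62635166 55.85506519]
-30 [51.4, 56.4, 55.9] -25 [50.9, 55.8, 54.7] -20 [50.4, 54.7, 53.0] -15 [50.0, 53.9, 51.0] -10 [49.8, 54.5, 50.3] -5 [50.6, 55.8, 50.8] 0 [52.6, 56.7, 51.3] 5 [54.2, 57.4, 51.6] 10 [55.4, 57.8, 51.4] 15 [56.2, 57.9, 51.8] 20 [56.6, 57.6, 52.0] 25 [56.6, 56.8, 51.8] [[ 0.961  0.276 -0.   ]
 [ 0.276 -0.961  0.   ]
 [ 0.    -0.    -1.   ]]
```

servo_tool --plan '[[0, [275.4, 482.7, -100], 56], [0, [275.4, 482.7, -100], 56], [0, [275.4, 482.7, -100], 56], [0, [275.4, 482.7, -100], 56], [0, [275.4, 482.7, -100], 56], [0, [275.4, 482.7, -100], 56], [0, [275.4, 482.7, -100], 56], [0, [275.4, 482.7, -100], 56], [0, [275.4, 482.7, -100], 56], [0, [275.4, 482.7, -100], 56]]'

```text
t: 1.33
ee_pos: [376.6, -242.9, 128.4]
orientation: [2.54, 1.847, 0.001]
ft_force: [-0.0, -0.7, 0.5]
width: 87.9
grasp_force: 0.0
```

servo_tool --plan '[[0, [72, 126.3, -50], 0], [0, [72, 126.3, -50], 0], [0, [72, 126.3, -50], 0], [0, [72, 126.3, -50], 0], [0, [72, 126.3, -50], 0], [0, [72, 126.3, -50], 0]]'

```text
t: 1.83
ee_pos: [448.1, -116.9, 77.9]
orientation: [-2.537, -1.851, 0.001]
ft_force: [-0.4, -0.9, -0.0]
width: 87.6
grasp_force: 0.0
```

```bash
python3 - <<'E'
from h import *
a=ctrl.get_image("top");b=ctrl.get_image("side")
print(ctrl.get_obs()["ee_pos"])
cv2.imwrite("pics/p1.png",np.hstack([cv2.resize(b[140:300,250:400],None,fx=3,fy=3),cv2.resize(a[150:250,280:380],(320,480))]))
E
```

```text
[ 447.73185696 -118.5322179    78.58804411]
```

View pics/p1.png

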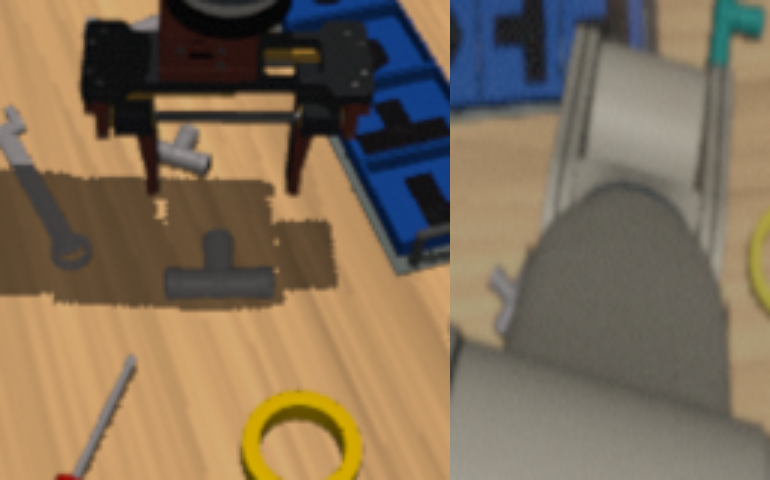

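The gripper straddles the branch: fingertips at side px (301,203) and (348,203), tee below at (322,231). Next I check the side calibration against the known tip position.

```bash
python3 - <<'E'
from h import *
print(proj("side",(447.7,-118.5,64.6)), plane("side",(324.2,203.3),64.6))
E
```

```text
[323.43248498 210.3917033 ] [ 455.61316616 -100.26831237   64.6       ]
```

servo_tool --plan '[[0, [0, 0, -30], 0], [0, [0, 0, -50], 0], [0, [0, 0, -61], 0], [0, [0, 0, -61], 0], [1, [0, 0, -61], 0], [1, [0, 0, -61], 0], [1, [0, 0, -61], 0], [1, [0, 0, -61], 0], [1, [0, 0, -61], 0], [1, [0, 0, -61], 0]]'

```text
t: 2.77
ee_pos: [448.2, -118.2, 17.9]
orientation: [2.54, 1.847, 0.001]
ft_force: [0.7, 0.3, -0.1]
width: 51.3
grasp_force: 0.0
```

servo_tool --plan '[[1, [0, 0, 0], 0], [1, [0, 0, 0], 0], [1, [0, 0, 0], 0], [1, [0, 0, 0], 0], [1, [0, 0, 0], 0], [1, [0, 0, 0], 0], [1, [0, 0, 0], 0], [1, [0, 0, 0], 0]]'

```text
t: 3.43
ee_pos: [447.8, -118.2, 17.4]
orientation: [-2.541, -1.847, 0.0]
ft_force: [0.0, -0.7, -0.5]
width: 1.2
grasp_force: 0.0
```

```bash
python3 - <<'E'
from h import *
b=ctrl.get_image("side");cv2.imwrite("pics/p2.png",cv2.resize(b[160:280,260:390],None,fx=4,fy=4))
E
```

```text
(no output)
```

View pics/p2.png

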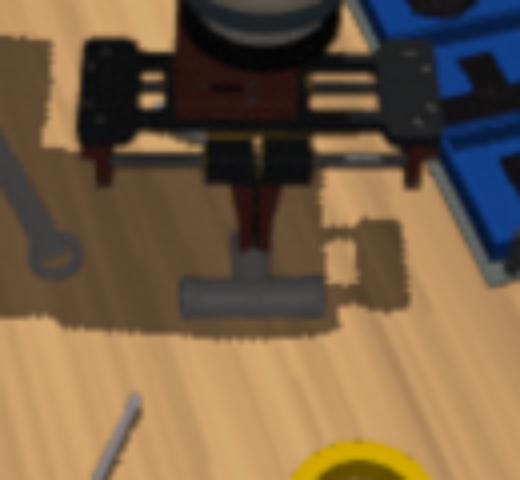

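The fingers shut to 1 mm without any force. Their tips show at px (324,222), in front of the branch, so they are above it. I'll work out the real tip height.

```bash
python3 - <<'E'
from h import *
o=ctrl.get_obs(); print(o["ee_pos"],o["width"],o["ft_force"],o["moment"])
for z in(0,3.4,10,15,20,24,28,32,36): print(z,proj("side",(447.9,-118.2,z)).round(1),plane("side",(323.7,222.),z).round(1))
im=ctrl.get_image("side")
g=cv2.resize(im[205:245,295:350],None,fx=14,fy=14,interpolation=cv2.INTER_NEAREST)
g=np.clip(g.astype(float)*1.8,0,255).astype(np.uint8)
cv2.imwrite("pics/p3.png",g)
E
```

```text
[ 447.81509691 -118.16175281   17.37662788] 0.5796121672648977 [-0.37035237  0.07998285  0.27071037] [-0.01509545 -0.04778511  0.0337577 ]
0 [322.9 227.7] [ 454.9 -103.4    0. ]
3.4 [322.9 226.8] [ 454.  -105.7    3.4]
10 [323.  225.1] [ 452.3 -110.3   10. ]
15 [323.  223.8] [ 451.  -113.8   15. ]
20 [323.1 222.5] [ 449.8 -117.2   20. ]
24 [323.1 221.5] [ 448.7 -120.    24. ]
28 [323.1 220.4] [ 447.7 -122.8   28. ]
32 [323.2 219.3] [ 446.7 -125.5   32. ]
36 [323.2 218.2] [ 445.7 -128.3   36. ]
```

View pics/p3.png

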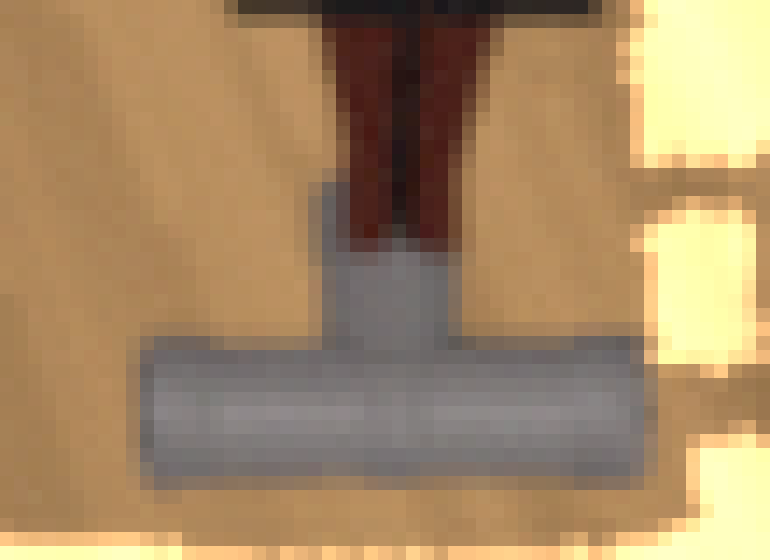

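The tips are over the branch at z≈23, though the reported pose puts them at 3. So the real tips sit about 20 mm higher than the stated geometry. I'll open, go lower in small steps and watch the force.

servo_tool --plan '[[0.3, [0, 0, 0], 0], [0.3, [0, 0, 0], 0], [0.3, [0, 0, 0], 0], [0.3, [0, 0, 0], 0], [0.3, [0, 0, 0], 0], [0.3, [0, 0, 0], 0], [0.3, [0, 0, 0], 0], [0.3, [0, 0, -5], 0], [0.3, [0, 0, -9], 0], [0.3, [0, 0, -12], 0]]'

```text
t: 4.37
ee_pos: [447.6, -118.1, 4.8]
orientation: [-2.541, -1.847, 0.0]
ft_force: [-0.5, -0.4, -0.2]
width: 60.8
grasp_force: 0.0
```

```bash
python3 - <<'E'
from h import *
im=ctrl.get_image("side"); o=ctrl.get_obs(); print(o["ee_pos"],o["width"],o["ft_force"])
g=cv2.resize(im[190:250,280:370],None,fx=8,fy=8,interpolation=cv2.INTER_NEAREST)
cv2.imwrite("pics/p4.png",np.clip(g.astype(float)*1.8,0,255).astype(np.uint8))
E
```

```text
[ 447.2982174  -118.04330541    4.40616791] 61.449904133969326 [-0.99044192 -0.32521421 -0.48265263]
```

View pics/p4.png

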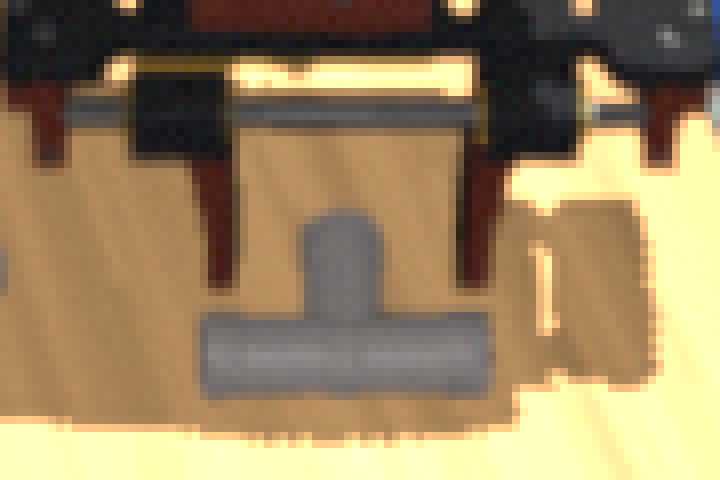

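servo_tool --plan '[[0.3, [0, 0, -2], 0], [0.3, [0, 0, -4], 0], [0.3, [0, 0, -6], 0], [0.3, [0, 0, -6], 0]]'

```text
t: 4.75
ee_pos: [447.6, -118.1, -1.0]
orientation: [-2.541, -1.847, 0.001]
ft_force: [-0.3, 0.2, -0.2]
width: 61.8
grasp_force: 0.0
```

Still free. Next I close here, which tells whether the tips are below the tube's top.

servo_tool --plan '[[1, [0, 0, 0], 0], [1, [0, 0, 0], 0], [1, [0, 0, 0], 0], [1, [0, 0, 0], 0], [1, [0, 0, 0], 0], [1, [0, 0, 0], 0], [1, [0, 0, 0], 0], [1, [0, 0, 0], 0]]'

```text
t: 5.42
ee_pos: [447.9, -118.2, -0.3]
orientation: [-2.541, -1.847, 0.0]
ft_force: [-1.6, 1.0, 11.4]
width: 14.3
grasp_force: 24.5
```

```bash
python3 - <<'E'
from h import *
im=ctrl.get_image("side"); o=ctrl.get_obs(); print(o["ee_pos"],o["width"],o["ft_force"],o["grasp_force"])
g=cv2.resize(im[190:250,280:370],None,fx=8,fy=8,interpolation=cv2.INTER_NEAREST)
cv2.imwrite("pics/p5.png",np.clip(g.astype(float)*1.8,0,255).astype(np.uint8))
E
```

```text
[ 4.47848960e+02 -1.18141115e+02 -1.66360385e-01] 14.163618632165736 [-2.72667376  0.81063618 10.41718841] 23.66093248128891
```

View pics/p5.png

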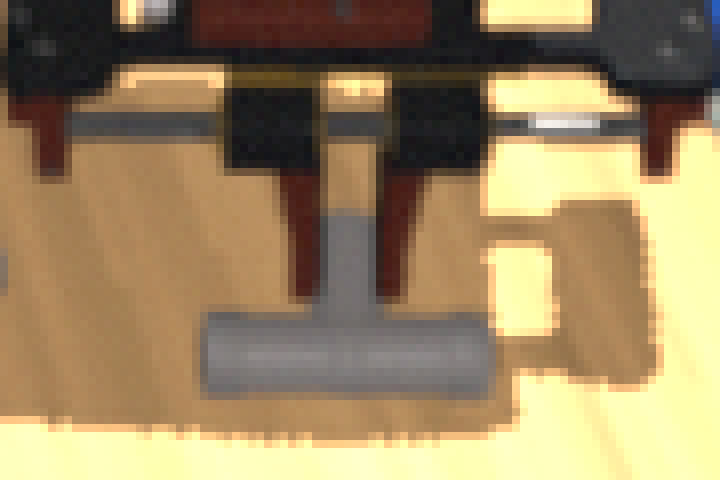

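Gripped at 14 mm width with an upward force: the pads pinch the upper slope of the tube, so the tips are at z≈21.7 with TCP z≈-0.2. The tip is therefore about 22 mm above the reported TCP. I'll open and go 17 mm lower.

servo_tool --plan '[[0.4, [0, 0, 0], 0], [0.4, [0, 0, 0], 0], [0.4, [0, 0, 0], 0], [0.4, [0, 0, 0], 0], [0.4, [0, 0, 0], 0], [0.4, [0, 0, -5], 0], [0.4, [0, 0, -10], 0], [0.4, [0, 0, -13], 0], [0.4, [0, 0, -15], 0], [0.4, [0, 0, -17], 0]]'

```text
t: 6.3
ee_pos: [447.6, -118.1, -18.1]
orientation: [-2.541, -1.847, 0.001]
ft_force: [0.4, 0.9, -0.6]
width: 52.7
grasp_force: 0.0
```

servo_tool --plan '[[1, [0, 0, 0], 0], [1, [0, 0, 0], 0], [1, [0, 0, 0], 0], [1, [0, 0, 0], 0], [1, [0, 0, 0], 0], [1, [0, 0, 0], 0], [1, [0, 0, 0], 0]]'

```text
t: 6.88
ee_pos: [448.0, -118.2, -17.5]
orientation: [2.541, 1.847, 0.0]
ft_force: [0.6, 0.0, 1.4]
width: 23.2
grasp_force: 30.0
```

servo_tool --plan '[[1, [0, 0, 20], 0], [1, [0, 0, 50], 0], [1, [10, 5, 75], 3], [1, [45, 23, 75], 9], [1, [80, 42, 75], 16.4], [1, [118, 61, 75], 16.4], [1, [154, 80, 75], 16.4], [1, [180, 95, 75], 16.4], [1, [188, 99.4, 70], 16.4], [1, [188, 99.4, 60], 16.4]]'

```text
t: 7.72
ee_pos: [638.6, -17.5, 42.9]
orientation: [2.247, 2.191, 0.004]
ft_force: [-1.0, -0.4, -1.3]
width: 23.3
grasp_force: 30.0
```

servo_tool --plan '[[1, [0, 0, -20], 0], [1, [0, 0, -35], 0], [1, [0, 0, -35], 0], [1, [0, 0, -35], 0]]'

```text
t: 8.05
ee_pos: [633.4, -19.4, 5.8]
orientation: [-2.25, -2.188, 0.005]
ft_force: [-0.4, -0.6, -0.6]
width: 23.0
grasp_force: 30.0
```

```bash
python3 - <<'E'
from h import *
im=ctrl.get_image("side"); o=ctrl.get_obs(); print(o["ee_pos"],o["width"],o["ft_force"],o["orientation"])
g=cv2.resize(im[110:240,320:440],None,fx=4.5,fy=4.5,interpolation=cv2.INTER_CUBIC)
cv2.imwrite("pics/p6.png",np.clip(g.astype(float)*1.6,0,255).astype(np.uint8))
E
```

```text
[634.64365673 -19.4103909    6.9283946 ] 23.149663762588972 [-0.34284837 -0.47998412 -1.27040261] [-2.25161454e+00 -2.18898141e+00  2.02920737e-03]
```

View pics/p6.png

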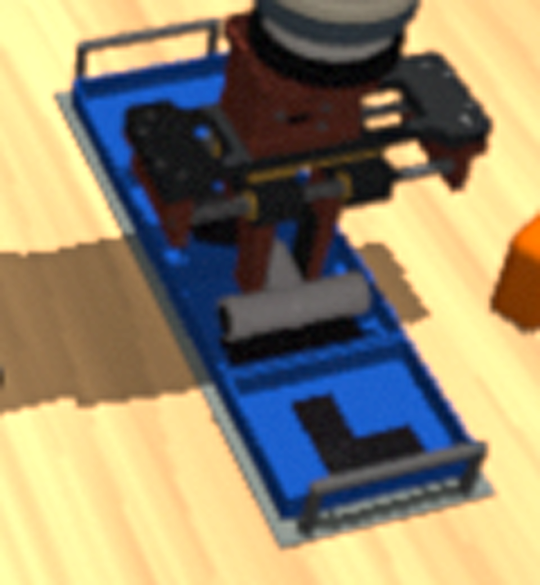

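The tee hovers squarely over the T outline (crop 290,320). Lower and release with a small opening.

servo_tool --plan '[[1, [0, 0, -10], 0], [1, [0, 0, -15], 0], [1, [0, 0, -18], 0], [1, [0, 0, -18], 0], [1, [0, 0, -18], 0], [0.5, [0, 0, -18], 0], [0.5, [0, 0, -18], 0], [0.5, [0, 0, -18], 0], [0.5, [0, 0, -18], 0]]'

```text
t: 8.85
ee_pos: [636.1, -18.8, -10.3]
orientation: [2.251, 2.191, 0.001]
ft_force: [0.5, 0.6, -0.7]
width: 43.1
grasp_force: 0.1
```

servo_tool --plan '[[0.5, [0, 0, 20], 0], [0.5, [0, 0, 55], 0], [0.2, [0, 30, 90], 0], [0, [-10, 70, 90], 3], [0, [-20, 110, 90], 6], [0, [-25, 150, 90], 9], [0, [-30, 190, 90], 12], [0, [-35, 230, 90], 13.9], [0, [-40, 270, 90], 13.9], [0, [-42, 310, 90], 13.9]]'

```text
t: 9.68
ee_pos: [592.9, 293.2, 79.6]
orientation: [-1.97, -2.447, 0.0]
ft_force: [0.3, -0.8, 1.0]
width: 87.1
grasp_force: 0.0
```

```bash
cat >> m.py <<'E'
def grab(): return {n:np.mean([ctrl.get_image(n).astype(float) for _ in range(3)],0).astype(np.uint8) for n in C}
E
python3 - <<'E'
from m import *
im=grab(); o=ctrl.get_obs(); print(o["ee_pos"],o["orientation"],o["width"])
a=cv2.resize(im["top"][125:195,225:350],None,fx=3.5,fy=3.5,interpolation=cv2.INTER_CUBIC)
b=cv2.resize(im["side"][110:240,320:440],None,fx=2.8,fy=2.8,interpolation=cv2.INTER_CUBIC)
w=np.zeros((max(len(a),len(b)),a.shape[1]+b.shape[1],3),np.uint8); w[:len(a),:a.shape[1]]=a; w[:len(b),a.shape[1]:]=b
cv2.imwrite("pics/p7.png",np.clip(w*1.4,0,255).astype(np.uint8)); 
for n in im: cv2.imwrite(f"pics/a2_{n}.png",im[n])
E
```

```text
[593.6852681  290.16437025  79.24883152] [-1.97045891e+00 -2.44673813e+00  1.19543356e-03] 87.80703848419328
```

View pics/p7.png

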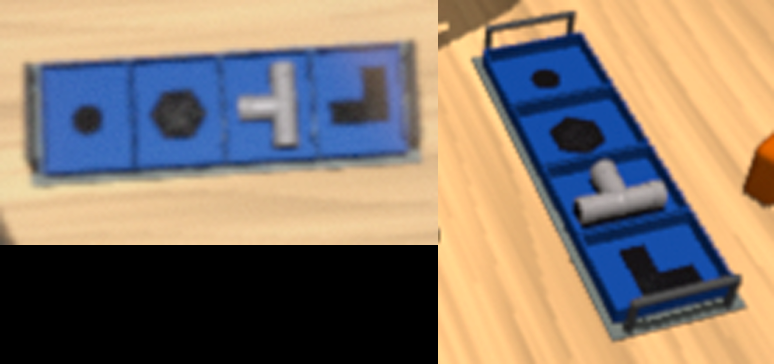

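The tee lies in its bay over the T (top crop 270,105). Now I measure its offset from the outline. I have used 11 of 14 pictures.

```bash
cat >> m.py <<'E'
def inbay(img,ctr,h,U=4):
    x0,y0=int(ctr[0]-h),int(ctr[1]-h); c=cv2.resize(img[y0:y0+2*h,x0:x0+2*h,2],None,fx=U,fy=U,interpolation=cv2.INTER_CUBIC)
    m=cv2.threshold(c,0,1,cv2.THRESH_BINARY+cv2.THRESH_OTSU)[1]; k,l,st,ce=cv2.connectedComponentsWithStats(m)
    i=1+np.argmin([np.hypot(*(ce[i]-h*U))-np.sqrt(st[i,4]) for i in range(1,k)]); ys,xs=np.nonzero(l==i)
    return np.c_[(xs+.5)/U-.5+x0,(ys+.5)/U-.5+y0]
E
python3 - <<'E'
from m import *
im={n:cv2.imread(f"pics/a2_{n}.png") for n in C}
pts=[]
for n,c,h in(("top",(302,155),12),("side",(384,180),17)):
    p=inbay(im[n],c,h); q=shape(n,p,18); pts.append(p.mean(0)); print(n,p.mean(0).round(1),np.ptp(p,0),q)
print(tri(*pts))
E
```

```text
top [303.4 154.3] [17. 23.] (array([638.89427488, -35.69423953]), np.float64(176.23500904032713), np.float64(-93.76499095967289), array([-2522.63490506,  -657.26794494]), [np.float64(79.46655440839922), np.float64(55.592184961749695)])
side [383.9 178.6] [31.5  21.25] (array([636.86524317, -33.86596799]), np.float64(-179.5914990802666), np.float64(-89.59149908026662), array([-3446.66328778,  -390.3795955 ]), [np.float64(87.4023089025326), np.float64(65.69259534266767)])
(array([637.14226347, -35.39518545,  19.66213565]), np.float64(2.3309908092538607))
```

The tee is within about 1 mm of its outline. Elbow next: origin ≈ (579,337), yaw ≈ 13°, gripped on its +y arm at (573,364).

servo_tool --plan '[[0, [-10, 37, 0], 0.7], [0, [-20.7, 74, -10], 0.7], [0, [-20.7, 74, -40], 0.7], [0, [-20.7, 74, -60], 0.7], [0, [-20.7, 74, -60], 0.7]]'

```text
t: 10.4
ee_pos: [570.6, 362.3, 15.2]
orientation: [-1.955, -2.456, 0.011]
ft_force: [-0.7, -0.8, -0.8]
width: 87.7
grasp_force: 0.0
```

```bash
python3 - <<'E'
from h import *
im=ctrl.get_image("side"); o=ctrl.get_obs(); print(o["ee_pos"],o["width"],o["orientation"])
g=cv2.resize(im[50:125,270:370],None,fx=7,fy=7,interpolation=cv2.INTER_CUBIC)
cv2.imwrite("pics/p8.png",np.clip(g.astype(float)*1.6,0,255).astype(np.uint8))
E
```

```text
[571.81927925 362.68305126  17.24623978] 87.76523642435033 [-1.95603617 -2.45629458  0.00763078]
```

View pics/p8.png

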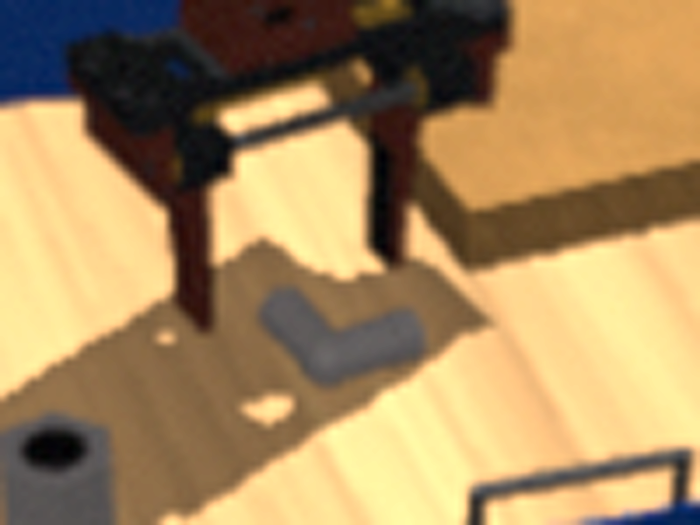

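The gripper straddles the elbow's +y arm (crop 285,300) and is clear of the board. Descend and grip.

servo_tool --plan '[[0, [0, 0, -20], 0], [0, [0, 0, -32], 0], [0, [0, 0, -36.5], 0], [0.5, [0, 0, -36.5], 0], [1, [0, 0, -36.5], 0], [1, [0, 0, -36.5], 0], [1, [0, 0, -36.5], 0], [1, [0, 0, -36.5], 0], [1, [0, 0, -36.5], 0], [1, [0, 0, -36.5], 0]]'

```text
t: 11.28
ee_pos: [573.2, 365.4, -16.8]
orientation: [1.955, 2.459, 0.001]
ft_force: [0.1, -0.2, 0.1]
width: 44.9
grasp_force: 0.0
```

servo_tool --plan '[[1, [0, 0, 0], 0], [1, [0, 0, 0], 0], [1, [0, 0, 0], 0], [1, [0, 0, 0], 0], [1, [0, 0, 0], 0]]'

```text
t: 11.7
ee_pos: [573.2, 365.2, -17.1]
orientation: [1.955, 2.459, 0.0]
ft_force: [0.1, 0.8, -0.1]
width: 23.3
grasp_force: 30.0
```

```bash
python3 - <<'E'
from m import *
o=ctrl.get_obs(); print(o["ee_pos"],o["width"],o["grasp_force"],o["orientation"],o["ft_force"])
E
```

```text
[573.17889085 365.24084366 -17.12109418] 23.339170230101136 29.99733656644821 [1.95504131e+00 2.45914249e+00 1.02403160e-04] [ 0.05955902  0.78226326 -0.0600421 ]
```

servo_tool --plan '[[1, [0, 0, 20], 0], [1, [0, 0, 55], 0], [1, [3, -20, 85], 0], [1, [7, -60, 90], -3], [1, [11, -100, 90], -7], [1, [16, -140, 90], -12], [1, [20, -180, 90], -14.4], [1, [24.5, -220, 90], -14.4], [1, [29, -260, 90], -14.4], [1, [33, -300, 90], -14.4]]'

```text
t: 12.53
ee_pos: [605.9, 63.3, 72.9]
orientation: [-2.248, -2.195, 0.0]
ft_force: [-0.2, -1.2, -1.4]
width: 23.5
grasp_force: 30.0
```

servo_tool --plan '[[1, [4.8, -40, 0], 0], [1, [9.8, -80, 0], 0], [1, [14.8, -120, 0], 0], [1, [18.8, -155, 0], 0], [1, [19.8, -168.3, -20], 0], [1, [19.8, -168.3, -50], 0], [1, [19.8, -168.3, -65], 0], [1, [19.8, -168.3, -65], 0], [1, [19.8, -168.3, -65], 0], [1, [19.8, -168.3, -65], 0]]'

```text
t: 13.37
ee_pos: [626.5, -102.4, 8.7]
orientation: [2.246, 2.196, 0.001]
ft_force: [0.5, 0.2, -1.0]
width: 22.9
grasp_force: 30.0
```

```bash
python3 - <<'E'
from h import *
im=ctrl.get_image("side"); o=ctrl.get_obs(); print(o["ee_pos"],o["width"],o["ft_force"],o["orientation"])
E
```

```text
[ 626.93399634 -102.45986598    9.14830865] 23.198779688479558 [ 0.34090433  0.74223998 -0.86108391] [2.24561195e+00 2.19503435e+00 1.62071886e-03]
```

servo_tool --plan '[[1, [-0.5, -0.5, -10], 0], [1, [-0.5, -0.5, -16], 0], [1, [-0.5, -0.5, -18.5], 0], [1, [-0.5, -0.5, -18.5], 0], [1, [-0.5, -0.5, -18.5], 0], [0.5, [-0.5, -0.5, -18.5], 0], [0.5, [-0.5, -0.5, -18.5], 0], [0.5, [-0.5, -0.5, -18.5], 0], [0.5, [-0.5, -0.5, -18.5], 0]]'

```text
t: 14.17
ee_pos: [625.6, -103.6, -10.5]
orientation: [2.248, 2.195, 0.0]
ft_force: [-0.8, -0.8, 0.4]
width: 43.2
grasp_force: 0.0
```

servo_tool --plan '[[0.5, [0, 0, 20], 0], [0.5, [0, 0, 55], 0], [0.2, [-5, -30, 90], 0], [0, [-13, -70, 90], -3], [0, [-20, -110, 90], -6], [0, [-30, -150, 90], -9], [0, [-42, -190, 90], -13], [0, [-52, -225, 90], -18], [0, [-58, -249, 90], -24], [0, [-58, -249, 90], -28]]'

```text
t: 15.0
ee_pos: [566.1, -357.8, 79.7]
orientation: [2.718, 1.572, -0.0]
ft_force: [0.2, -0.1, -0.7]
width: 87.7
grasp_force: 0.0
```

```bash
python3 - <<'E'
from m import *
im=grab(); o=ctrl.get_obs(); print(o["ee_pos"],o["orientation"],o["width"])
for n in im: cv2.imwrite(f"pics/a3_{n}.png",im[n])
p=inbay(im["top"],(328,152),12); print(p.mean(0),np.ptp(p,0),shape("top",p,18))
p=inbay(im["top"],(303,155),12); print(p.mean(0),shape("top",p,18))
# sleeve: side-view bore
p=blob(im["side"],(424,296),8,"dark"); print(p.mean(0),shape("side",p,45))
a=cv2.resize(im["top"][125:195,270:430],None,fx=3,fy=3,interpolation=cv2.INTER_CUBIC)
b=cv2.resize(im["side"][150:330,370:480],None,fx=2.5,fy=2.5,interpolation=cv2.INTER_CUBIC)
w=np.zeros((max(len(a),len(b)),a.shape[1]+b.shape[1],3),np.uint8); w[:len(a),:a.shape[1]]=a; w[:len(b),a.shape[1]:]=b
cv2.imwrite("pics/p9.png",np.clip(w*1.4,0,255).astype(np.uint8))
E
```

```text
[ 567.66821372 -351.615654     79.35128014] [-2.70938724e+00 -1.58958812e+00  1.28050573e-04] 87.77645179761402
[330.65909748 154.88049027] [21.5  21.75] (array([ 629.20754694, -125.35306249]), np.float64(138.53832692095395), np.float64(-131.46167307904602), array([1310.47326963, -205.85550925]), [np.float64(91.72568207211992), np.float64(70.33545616538169)])
[303.34630395 154.30046679] (array([638.95856161, -35.68549796]), np.float64(175.85914055647694), np.float64(-94.14085944352306), array([-2504.42328243,  -726.29795489]), [np.float64(79.38213816794067), np.float64(55.762361991086166)])
[424.7507622  294.76695884] (array([ 570.33880197, -352.74128486]), np.float64(62.067038069496036), np.float64(152.06703806949602), array([-0.25242526,  0.38506283]), [np.float64(19.878368558634083), np.float64(19.07563752524744)])
```

View pics/p9.png

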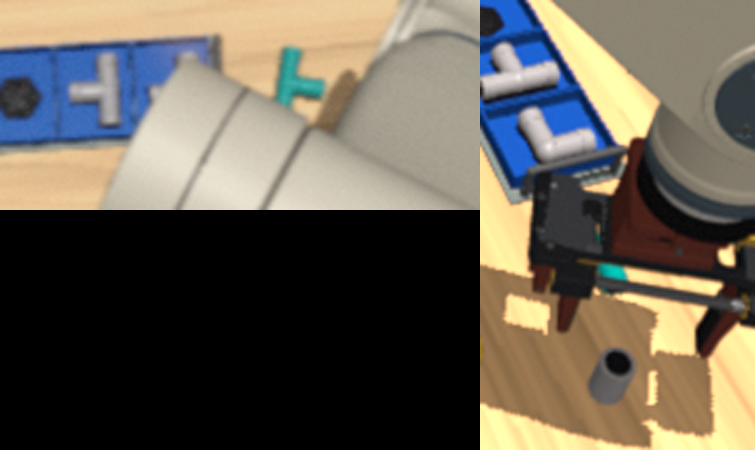

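The elbow is in its bay (side crop 555,135) and the hand is over the sleeve (bore at side crop 618,362). I measure the elbow later, when the arm is clear of the view. Pick the sleeve now.

servo_tool --plan '[[0, [2.6, -0.5, -20], 0], [0, [2.6, -0.5, -50], 0], [0, [2.6, -0.5, -75], 0], [0, [2.6, -0.5, -86], 0], [0.5, [2.6, -0.5, -86], 0], [1, [2.6, -0.5, -86], 0], [1, [2.6, -0.5, -86], 0], [1, [2.6, -0.5, -86], 0], [1, [2.6, -0.5, -86], 0], [1, [2.6, -0.5, -86], 0]]'

```text
t: 16.13
ee_pos: [570.7, -353.5, -5.4]
orientation: [2.711, 1.585, 0.001]
ft_force: [-0.1, 0.8, -0.4]
width: 51.0
grasp_force: 0.0
```

servo_tool --plan '[[1, [0, 0, 0], 0], [1, [0, 0, 0], 0], [1, [0, 0, 0], 0], [1, [0, 0, 0], 0], [1, [0, 0, 0], 0]]'

```text
t: 16.55
ee_pos: [570.1, -353.2, -6.5]
orientation: [2.712, 1.586, 0.0]
ft_force: [-0.3, -0.3, 1.1]
width: 27.5
grasp_force: 30.0
```

servo_tool --plan '[[1, [0, 0, 20], 0], [1, [0, 0, 55], 0], [1, [0, 0, 90], 0], [1, [5, 40, 95], 4], [1, [11, 80, 95], 9], [1, [17, 120, 95], 14], [1, [22, 160, 95], 20], [1, [28, 200, 95], 26], [1, [33, 240, 95], 27.8], [1, [39, 280, 95], 27.8]]'

```text
t: 17.38
ee_pos: [608.5, -71.2, 88.1]
orientation: [-2.249, -2.192, 0.001]
ft_force: [0.8, 0.1, -1.9]
width: 27.3
grasp_force: 30.0
```

servo_tool --plan '[[1, [6, 40, 0], 0], [1, [11, 80, 0], 0], [1, [17, 120, 0], 0], [1, [22, 160, 0], 0], [1, [26, 195, 0], 0], [1, [30, 217, 0], 0], [1, [30, 217, -30], 0], [1, [30, 217, -60], 0], [1, [30, 217, -60], 0], [1, [30, 217, -60], 0]]'

```text
t: 18.22
ee_pos: [637.1, 143.6, 26.6]
orientation: [-2.25, -2.189, 0.006]
ft_force: [0.4, -0.3, -1.0]
width: 27.8
grasp_force: 30.0
```

```bash
python3 - <<'E'
from m import *
im=grab(); o=ctrl.get_obs(); print(o["ee_pos"],o["orientation"],o["width"])
for n in im: cv2.imwrite(f"pics/a4_{n}.png",im[n])
p=inbay(im["top"],(328,152),12); print(p.mean(0),np.ptp(p,0),shape("top",p,18))
p=inbay(im["side"],(400,203),18); print(p.mean(0),np.ptp(p,0),shape("side",p,18))
E
```

```text
[640.2048184  143.74140773  30.11079344] [2.25128723 2.18915401 0.00343065] 27.6803322992093
[330.19158291 151.60337401] [17. 18.] (array([ 640.56828294, -124.86740623]), np.float64(138.52922664614405), np.float64(-131.47077335385598), array([291.63634775, -59.25252315]), [np.float64(74.96315755907762), np.float64(49.68951052440939)])
[399.46847434 204.22493986] [30.5 20.5] (array([ 637.17858404, -120.65172929]), np.float64(132.45197695134306), np.float64(-137.54802304865694), array([362.14162314, 712.31246672]), [np.float64(76.3286564986538), np.float64(54.96092722517854)])
```

servo_tool --plan '[[1, [0, -1.8, -12], 0], [1, [0, -1.8, -22], 0], [1, [0, -1.8, -28], 0], [1, [0, -1.8, -28], 0], [1, [0, -1.8, -28], 0], [0.5, [0, -1.8, -28], 0], [0.5, [0, -1.8, -28], 0], [0.5, [0, -1.8, -28], 0], [0.5, [0, -1.8, -28], 0]]'

```text
t: 19.27
ee_pos: [639.2, 142.2, 0.6]
orientation: [2.251, 2.191, 0.0]
ft_force: [0.1, 0.5, -0.0]
width: 43.5
grasp_force: 0.0
```

servo_tool --plan '[[0.5, [0, 0, 20], 0], [0.5, [0, 0, 55], 0], [0.2, [0, 0, 95], 4], [0, [-30, 21, 100], 11], [0, [-60, 42, 100], 18], [0, [-90, 63, 100], 25], [0, [-120, 85, 100], 32], [0, [-150, 105, 100], 39], [0, [-180, 126, 100], 45], [0, [-197, 138, 100], 49]]'

```text
t: 20.1
ee_pos: [439.0, 281.2, 100.6]
orientation: [-1.13, -2.93, 0.001]
ft_force: [-0.1, -0.7, -0.2]
width: 87.3
grasp_force: 0.0
```

```bash
python3 - <<'E'
from m import *
im=grab(); o=ctrl.get_obs(); print(o["ee_pos"],o["orientation"],o["width"])
for n in im: cv2.imwrite(f"pics/a5_{n}.png",im[n])
p=inbay(im["top"],(328,152),12); print("elbow",p.mean(0),np.ptp(p,0),shape("top",p,18))
p=inbay(im["side"],(400,203),18); print(p.mean(0),np.ptp(p,0),shape("side",p,18))
p=blob(im["side"],(357,127),5,"dark",6); print("sleeve bore side",p.mean(0),len(p)/36,shape("side",p,51))
q=blob(im["top"],(249,156),5,"dark",6); print("top",q.mean(0),len(q)/36,shape("top",q,51)); print(tri(q.mean(0),p.mean(0)))
a=cv2.resize(im["top"][130:190,225:350],None,fx=3.5,fy=3.5,interpolation=cv2.INTER_CUBIC)
b=cv2.resize(im["side"][90:240,260:440],None,fx=2.5,fy=2.5,interpolation=cv2.INTER_CUBIC)
w=np.zeros((max(len(a),len(b)),max(a.shape[1],1)+b.shape[1],3),np.uint8)[:, :]; w[:len(a),:a.shape[1]]=a; w[:len(b),a.shape[1]:]=b
w=cv2.resize(w,(795,int(len(w)*795/w.shape[1])))
cv2.imwrite("pics/p10.png",np.clip(w*1.4,0,255).astype(np.uint8)); print(w.shape)
E
```

```text
[443.2355333  279.89844548 100.63145139] [1.14279399e+00 2.92551882e+00 1.14704883e-03] 87.80756981226365
elbow [330.18418004 151.60993761] [17.   17.75] (array([ 640.54775204, -124.84082876]), np.float64(138.42684618282863), np.float64(-131.57315381717137), array([303.52343832,  19.73991633]), [np.float64(75.16523188111799), np.float64(49.80449001135801)])
[399.47221944 204.22522004] [30.5 20.5] (array([ 637.18662072, -120.65494986]), np.float64(132.4628730813644), np.float64(-137.5371269186356), array([358.01483929, 707.32357475]), [np.float64(76.32807336145001), np.float64(55.114407490681714)])
sleeve bore side [356.90347767 127.44895483] 74.41666666666667 (array([629.10381107, 135.01420509]), np.float64(56.80194465641184), np.float64(146.80194465641185), array([ 70.89109944, 140.89588324]), [np.float64(40.92668565096176), np.float64(31.45434856310181)])
top [247.95595903 155.51256983] 24.86111111111111 (array([639.90746287, 142.85951977]), np.float64(-177.38495432266396), np.float64(-87.38495432266397), array([-1.38040864, -0.20431252]), [np.float64(18.395261855255526), np.float64(17.467872315713812)])
(array([638.20778961, 144.59378245,  42.72815831]), np.float64(8.478578113233402))
(335, 795, 3)
```

View pics/p10.png

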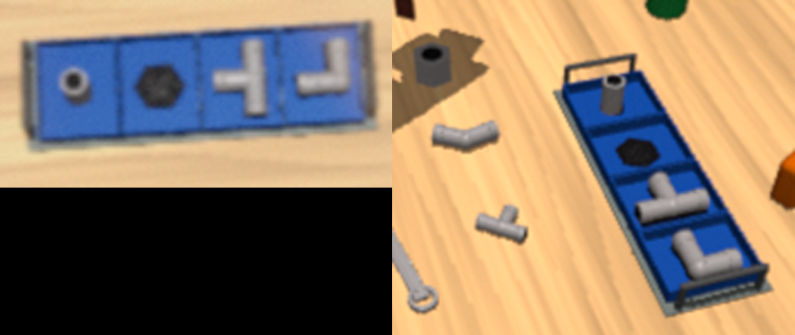

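The sleeve, tee and elbow are all in their bays, and the hex is at side crop (432,65). That was the last allowed picture. Now I compare arm centrelines of the outlines and the pieces in the bay frame.

```bash
cat > chk.py <<'E'
from m import *
def arms(n,px,z,ctr,yaw=-1.4):
    a=np.radians(yaw); M=np.array([[np.cos(a),-np.sin(a)],[np.sin(a),np.cos(a)]])
    return (np.array([plane(n,p,z)[:2] for p in px])-ctr)@M
def line(B,ax,lo,hi):   # centre and width of the strip lo<B[ax]<hi
    q=B[(B[:,ax]>lo)&(B[:,ax]<hi)][:,1-ax]; return round(float((np.percentile(q,2)+np.percentile(q,98))/2),1),round(float(np.ptp(q)),1)
E
python3 - <<'E'
from chk import *
i0=cv2.imread("pics/avg_top.png"); i1=cv2.imread("pics/a5_top.png")
for nm,ctr,px in(("elbow",(636.9,-114.7),(328,152)),("tee",(638.8,-28.8),(303,155.5))):
    for s,B in(("outline",arms("top",blob(i0,px,13,"dark"),6,ctr)),("piece",arms("top",inbay(i1,px,12),18,ctr))):
        if nm=="elbow": print(nm,s,"x-arm y",line(B,0,8,18),line(B,0,18,30),"y-arm x",line(B,1,0,10),line(B,1,10,22),"max",B.max(0).round(1),"min",B.min(0).round(1))
        else: print(nm,s,"bar y",line(B,0,-34,-16),line(B,0,16,34),"stem x",line(B,1,4,20),"max",B.max(0).round(1),"min",B.min(0).round(1))
x0,y0=316,140; print(i1[y0:168,x0:344,2])
E
```

```text
elbow outline x-arm y (-16.0, 22.7) (-16.0, 22.5) y-arm x (-8.8, 24.8) (-8.4, 24.5) max [35.1 28.6] min [-21.2 -28.1]
elbow piece x-arm y (-19.8, 23.6) (-19.5, 24.2) y-arm x (-9.0, 20.2) (-9.4, 20.2) max [39.9 25.9] min [-19.6 -31.7]
tee outline bar y (-14.5, 22.5) (-14.6, 21.4) stem x (-0.1, 22.0) max [40.1 26.8] min [-39.1 -26.8]
tee piece bar y (-14.6, 20.7) (-14.6, 20.5) stem x (-0.7, 20.6) max [40.7 29.4] min [-39.2 -25.8]
[[ 34  34  39  43  47  52  55  59  62  64  69  71  73  74  73  77  78  80
   77  76  73  72  70  81  81  73  82 111]
 [ 42  44  46  49  53  55  56  62  63  65  64  70  73  74  81  82  88  88
   85  80  76  73  69  72  72  70  81 109]
 [ 44  48  47  46  53  54  56  59  61  62  66  71  74  79  94 102 112 114
  107  92  80  77  70  71  74  70  79 104]
 [ 43  46  44  45  49  52  53  58  58  64  62  68  74  89 109 120 130 128
  122 104  87  76  71  76  75  73  78 103]
 [ 43  44  50  42  48  51  50  57  58  60  63  63  71  92 111 126 133 133
  125 107  92  78  74  77  79  74  78 102]
 [ 45  43  46  50  47  50  52  54  56  59  60  63  69  90 110 126 131 130
  125 110
[... 1908 characters left out ...]
 47  45  44  42  40  40  44  40  45  47  44  45  48  48  50  49  53  56
   57  60  59  63  67  64  68  72  77  78]
 [ 44  46  40  47  43  43  44  47  47  45  48  49  50  44  49  51  53  54
   55  58  60  63  65  64  64  69  72  78]
 [ 42  45  45  45  46  45  48  47  45  46  46  45  45  49  47  49  54  54
   57  56  60  58  64  61  60  67  71  74]
 [ 45  40  47  45  45  45  42  45  44  47  43  44  48  47  48  50  50  52
   54  55  59  60  62  64  62  65  67  68]
 [ 41  44  45  45  47  45  44  47  44  48  44  45  48  51  49  48  52  54
   51  56  57  58  63  61  63  66  67  69]
 [ 43  45  43  46  47  46  43  46  46  44  47  46  48  45  45  47  48  47
   51  50  51  53  54  60  60  70  78  83]]
```

The tee matches its outline within 0.7 mm. The elbow sits about 3 mm too far towards -y and needs mending. Next I check the sleeve by its silhouette edges and locate the hex.

```bash
python3 - <<'E'
from chk import *
i1=cv2.imread("pics/a5_top.png")
print(i1[143:170,240:258,2])
c=[249,157]; U=8; x0,y0=238,140
r=cv2.resize(i1[y0:y0+32,x0:x0+22,2],None,fx=U,fy=U,interpolation=cv2.INTER_CUBIC); m=r>85
ys,xs=np.nonzero(m); xs=(xs+.5)/U-.5+x0; ys=(ys+.5)/U-.5+y0
print("ext px",xs.min(),xs.max(),ys.min(),ys.max())
mx=(xs.min()+xs.max())/2
print("near edge z6",plane("top",(mx,ys.max()),6)," far edge z51",plane("top",(mx,ys.min()),51))
i0=cv2.imread("pics/avg_side.png"); p=blob(i0,(278,114),7,"dark"); print("hex side z34",shape("side",p,34)[0],"z31",shape("side",p,31)[0])
E
```

```text
[[ 71  62  58  60  55  46  41  38  38  32  29  28  24  29  27  30  25  19]
 [ 33  31  33  28  29  25  27  27  32  28  29  27  33  35  38  36  35  38]
 [ 41  40  42  42  40  39  39  36  35  39  35  37  39  38  39  41  40  40]
 [ 47  44  46  44  42  39  39  43  42  39  41  38  40  41  41  37  35  41]
 [ 46  42  44  43  41  42  42  42  43  39  39  40  39  39  35  38  40  36]
 [ 46  42  42  42  40  41  38  43  40  37  37  42  40  41  41  40  43  40]
 [ 46  47  46  42  45  39  42  42  40  40  38  42  37  36  39  40  40  40]
 [ 43  45  46  41  45  45  46  46  44  47  43  43  39  40  41  40  41  39]
 [ 48  45  43  45  48  48  56  71  79  71  59  51  41  39  42  41  40  42]
 [ 42  48  43  43  54  69  84  94 104  99  88  75  56  44  41  41  39  40]
 [ 49  43  45  51  72  91  90  77  72  75  90  97  81  50  39  40  40  42]
 [ 44  45  46  59  84  89  69  44  36  46  74 104  96  63  43  39  40  40]
 [ 47  45  47  65  95  93  57  31  32  34  63 101 100  67  43  40  39  43]
 [ 44  45  47  65  97  95  60  33  32  32  65 100 101  68  44  39  43  39]
 [ 44  47  44  62  95 100  75  49  41  50  76 100 
[... 450 characters left out ...]
 47  44  41  42  41  41]
 [ 45  47  45  44  45  45  41  42  40  42  42  43  44  45  41  43  41  40]
 [ 49  48  44  43  44  43  41  44  42  45  45  43  43  43  43  41  43  42]
 [ 47  47  46  46  45  44  45  43  42  40  43  41  42  41  42  41  41  42]
 [ 48  45  44  46  43  41  43  41  44  46  42  44  42  41  43  43  43  41]
 [ 47  47  46  46  42  42  46  46  44  44  43  42  43  46  44  42  44  42]
 [ 49  47  47  48  43  47  45  44  43  43  42  41  43  41  42  41  39  42]]
ext px 237.5625 259.4375 139.5625 159.8125
near edge z6 [639.33278658 147.23025945   6.        ]  far edge z51 [693.67518089 137.94507705  51.        ]
hex side z34 [442.04071175 279.63288818] z31 [442.79046192 283.54835243]
```

```bash
python3 - <<'E'
from chk import *
i1=cv2.imread("pics/a5_side.png"); print(i1[118:142,348:368,2])
for X in((639.4,142,51),(639.4,142,6)): print(proj("side",X).round(1),proj("top",(X[0]+2.9,X[1]+1.3,X[2])).round(1))
E
```

```text
[[ 54  51  51  57  63  68  84 101 111 124 134 141 160 176 176 176 177 154
   68  35]
 [ 73  89 103 110 117 122 143 165 174 180 182 181 181 180 178 178 177 153
   64  38]
 [136 153 164 162 160 157 157 165 172 179 183 183 181 180 179 179 177 150
   59  41]
 [175 174 170 165 162 159 157 160 168 175 180 183 183 181 179 176 165 133
   45  37]
 [176 175 172 167 163 160 158 157 158 163 163 168 171 165 155 143 114  78
   23  12]
 [177 176 174 170 161 150 148 145 127 117 101 109 118 101  69  48  31  17
    4   4]
 [165 159 156 150 134 105 108 117  65  36  29  33  39  56  75  63  21   1
    2   7]
 [115  91  80  58  40  40  82 102  35  10   9  11  10  26  73  97  47   7
    5   6]
 [ 32  22  16   7   3  29  80 101  39  16  17  15  14  25  70  97  56  13
    5   8]
 [  1   3   3   4   6  26  72  97  70  57  49  36  43  58  91  99  50  13
   12  12]
 [  6   8   4   7   6  21  53  83  96  90  83  73  80  91  99  74  32  12
   15  14]
 [  7  10   8   7  11  24  44  56  66  74  79  88  88  79  63  49  22  14
   13  15]
 [ 10  10  12  15  15  30  49  54  57  60  60  62  63  61  55  45  21  15
   14 
[... 296 characters left out ...]
9  59  58  60  59  58  51  32  16  15
   14  13]
 [ 16  15  13  15  21  39  53  56  59  59  60  59  59  56  47  27  16  13
   14  14]
 [ 15  15  14  17  24  41  54  56  59  60  59  59  59  56  45  20  13  15
   15  17]
 [ 16  14  13  14  24  43  55  58  60  60  60  60  58  56  46  20  13  15
   14  14]
 [ 15  16  14  15  24  43  55  58  59  60  60  59  58  54  41  19  15  15
   17  14]
 [ 16  14  15  15  20  38  53  58  59  60  59  59  57  50  31  16  15  15
   14  15]
 [ 14  15  16  14  15  29  46  53  58  60  58  54  50  40  20  12  14  15
   14  15]
 [ 14  15  13  15  14  16  21  32  46  52  47  38  29  18  13  14  15  17
   16  15]]
[359.4 125.1] [247.8 154.8]
[357.9 137.8] [249.6 158.9]
```

The sleeve looks about 1.7 mm too far towards -x, so I'll nudge it later. Hex at (442,280): go down and grip across flats.

servo_tool --plan '[[0, [0, 0, -30], 0.7], [0, [0, 0, -65], 0.7], [0, [0, 0, -95], 0.7], [0, [0, 0, -110], 0.7], [0, [0, 0, -114.5], 0.7], [0.5, [0, 0, -114.5], 0.7], [1, [0, 0, -114.5], 0.7], [1, [0, 0, -114.5], 0.7], [1, [0, 0, -114.5], 0.7], [1, [0, 0, -114.5], 0.7]]'

```text
t: 21.23
ee_pos: [442.9, 280.5, -13.0]
orientation: [1.122, 2.933, 0.003]
ft_force: [0.8, -1.0, 0.0]
width: 58.0
grasp_force: 0.0
```

servo_tool --plan '[[1, [0, 0, 0], 0], [1, [0, 0, 0], 0], [1, [0, 0, 0], 0]]'

```text
t: 21.48
ee_pos: [442.8, 280.7, -13.3]
orientation: [1.122, 2.933, 0.002]
ft_force: [-0.0, 0.3, 6.6]
width: 45.9
grasp_force: 30.0
```

servo_tool --plan '[[1, [0, 0, 25], 0], [1, [0, 0, 60], 0], [1, [0, 0, 90], -4], [1, [26, -30, 92], -11], [1, [52, -60, 92], -18], [1, [78, -90, 92], -25], [1, [104, -120, 92], -32], [1, [130, -150, 92], -39], [1, [156, -180, 92], -46], [1, [180, -206, 92], -49.4]]'

```text
t: 22.32
ee_pos: [622.4, 71.9, 77.3]
orientation: [-2.253, -2.189, 0.002]
ft_force: [1.4, 0.4, -3.2]
width: 45.7
grasp_force: 30.0
```

servo_tool --plan '[[1, [15.8, -18.2, 0], 0], [1, [15.8, -18.2, -30], 0], [1, [15.8, -18.2, -60], 0], [1, [15.8, -18.2, -65], 0], [1, [15.8, -18.2, -65], 0], [1, [15.8, -18.2, -65], 0], [1, [15.8, -18.2, -65], 0], [1, [15.8, -18.2, -65], 0]]'

```text
t: 22.98
ee_pos: [639.0, 56.4, 14.7]
orientation: [2.244, 2.196, 0.003]
ft_force: [0.4, 0.3, -3.1]
width: 46.1
grasp_force: 30.0
```

servo_tool --plan '[[1, [0, 0, -10], 0], [1, [0, 0, -17], 0], [1, [0, 0, -20.5], 0], [1, [0, 0, -20.5], 0], [1, [0, 0, -20.5], 0], [0.33, [0, 0, -20.5], 0], [0.33, [0, 0, -20.5], 0], [0.33, [0, 0, -20.5], 0], [0.33, [0, 0, -20.5], 0]]'

```text
t: 23.73
ee_pos: [638.0, 55.9, -7.6]
orientation: [2.246, 2.197, 0.0]
ft_force: [-0.2, 0.8, 0.5]
width: 58.7
grasp_force: 0.0
```

servo_tool --plan '[[0.33, [0, 0, 20], 0], [0.33, [0, 0, 55], 0], [0.33, [0, 0, 90], 0], [0.33, [-40, 0, 90], 0], [0.33, [-80, 0, 90], 0], [0.33, [-120, 0, 90], 0], [0.33, [-160, 0, 90], 0], [0.33, [-200, 0, 90], 0], [0.33, [-230, 0, 90], 0], [0.33, [-230, 0, 90], 0]]'

```text
t: 24.57
ee_pos: [400.3, 55.4, 81.7]
orientation: [-2.242, -2.194, 0.009]
ft_force: [-1.4, -0.2, -1.1]
width: 58.7
grasp_force: 0.0
```

```bash
python3 - <<'E'
from chk import *
im=grab(); o=ctrl.get_obs(); print(o["ee_pos"],o["width"])
for n in im: cv2.imwrite(f"pics/a6_{n}.png",im[n])
# hex ring, all in the red channel
t=inbay(im["top"],(275,155),11); s=inbay(im["side"],(370,152),13)
for n,p in(("top",t),("side",s)):
    h=cv2.convexHull(p.astype(np.float32)); m=cv2.moments(h); c=(m["m10"]/m["m00"],m["m01"]/m["m00"])
    print(n,np.round(c,1),np.ptp(p,0),plane(n,c,40).round(1))
print("expect", proj("top",(640.6,57.4,40)).round(1), proj("side",(637.6,56.6,40)).round(1))
print(im["top"][145:170,264:288,2]); print(im["side"][138:172,356:386,2])
E
```

```text
[409.80440236  56.0308482   82.61071182] 58.793997977946944
top [275.3 154.6] [16.5  14.75] [639.   55.3  40. ]
side [370.7 149.5] [19.75 13.75] [635.7  53.2  40. ]
expect [274.6 154.1] [370.8 148.5]
[[ 36  39  39  37  39  40  38  37  38  38  39  39  39  38  40  39  41  40
   39  37  39  41  35  33]
 [ 40  38  39  37  40  39  38  43  43  40  40  42  44  43  46  46  40  41
   39  40  39  38  36  39]
 [ 36  40  37  39  42  34  44  53  62  60  62  66  70  73  77  75  53  45
   41  41  41  41  41  41]
 [ 37  38  41  41  41  44  61  88 103 103 102 106 108 117 122 114  84  54
   41  41  38  40  40  41]
 [ 39  41  41  41  42  54  90 123 139 138 132 130 134 140 145 136 106  68
   45  41  39  40  39  39]
 [ 36  38  40  39  50  75 111 137 148 144 132 128 132 142 149 144 122  88
   59  42  39  42  38  39]
 [ 35  36  42  42  58  94 123 141 138 119  92  78  84 106 127 137 132 112
   82  54  41  41  39  39]
 [ 33  40  43  48  75 110 131 131 112  77  45  35  39  56  84 115 132 128
  105  67  44  42  41  36]
 [ 31  39  42  56  96 125 133 116  80  41  31  31  24  30  48  91 128 139
  123  90  58  40 
[... 1117 characters left out ...]
5]
 [ 30  39  40  39  44  43  39  43  38  44  42  40  41  40  40  43  43  45
   42  42  44  45  43  43]
 [ 29  35  41  43  42  43  45  45  41  41  43  44  42  39  42  43  42  43
   40  43  44  40  41  37]
 [ 34  41  42  44  41  40  38  45  42  42  41  43  44  41  43  43  46  41
   42  42  42  47  43  46]
 [ 35  40  41  42  46  45  43  43  44  43  45  42  45  43  46  45  46  44
   45  42  46  42  43  42]
 [ 38  44  45  41  42  42  43  42  41  45  41  42  44  45  44  43  43  44
   42  43  42  44  40  39]]
[[ 62  62  63 ... 188 186 186]
 [ 62  63  62 ... 181 187 185]
 [ 61  64  61 ... 150 182 186]
 ...
 [  5   9  10 ...  65  21  14]
 [  4   8  11 ...  87  34  14]
 [  6   7   9 ...  95  50  19]]
```

The hex stands about 1.5 mm towards -x and 2 mm towards -y of its outline. There is plenty of time (25 of 99 s), so I mend hex, sleeve and elbow with small regrip shifts.

servo_tool --plan '[[0.33, [40, 0, 0], 0], [0.33, [80, 0, 0], 0], [0.33, [120, 0, 0], 0], [0.33, [160, 0, 0], 0], [0.33, [200, 0, 0], 0], [0.33, [230, 0, 0], 0], [0.33, [230, 0, 0], 0], [0.33, [230, 0, -30], 0], [0.33, [230, 0, -60], 0], [0.33, [230, 0, -75], 0]]'

```text
t: 25.7
ee_pos: [636.1, 55.6, 4.0]
orientation: [-2.244, -2.195, 0.005]
ft_force: [-1.0, 0.4, 0.1]
width: 58.9
grasp_force: 0.0
```

servo_tool --plan '[[0.33, [0, 0, -8], 0], [0.33, [0, 0, -14.5], 0], [0.33, [0, 0, -14.5], 0], [1, [0, 0, -14.5], 0], [1, [0, 0, -14.5], 0], [1, [0, 0, -14.5], 0], [1, [0, 0, -14.5], 0], [1, [0, 0, -14.5], 0]]'

```text
t: 26.37
ee_pos: [638.7, 56.0, -5.8]
orientation: [2.245, 2.196, 0.002]
ft_force: [-1.0, 0.0, 6.8]
width: 45.8
grasp_force: 30.0
```

servo_tool --plan '[[1, [0, 0, 3], 0], [1, [1.3, 2.2, 3], 0], [1, [1.3, 2.2, 3], 0], [1, [1.3, 2.2, 0.5], 0], [1, [1.3, 2.2, 0.5], 0], [0.33, [1.3, 2.2, 0.5], 0], [0.33, [1.3, 2.2, 0.5], 0], [0.33, [1.3, 2.2, 0.5], 0], [0.33, [1.3, 2.2, 0.5], 0]]'

```text
t: 27.12
ee_pos: [639.1, 58.1, -6.8]
orientation: [-2.246, -2.197, 0.0]
ft_force: [0.3, 0.3, 0.2]
width: 58.8
grasp_force: 0.0
```

servo_tool --plan '[[0.33, [0, 0, 25], 0], [0.33, [0, 0, 60], 0], [0.33, [0, 0, 92], 0], [0.45, [0, 40, 92], 0], [0.45, [0, 75, 92], 0], [0.45, [0, 84, 85], 0], [0.45, [0, 84, 55], 0], [0.45, [0, 84, 25], 0], [0.45, [0, 84, 7.5], 0], [0.45, [0, 84, 7.5], 0]]'

```text
t: 27.95
ee_pos: [635.4, 141.3, -3.9]
orientation: [-2.242, -2.194, 0.011]
ft_force: [-0.3, 0.6, -0.4]
width: 48.2
grasp_force: 0.0
```

servo_tool --plan '[[1, [0, 0, 0], 0], [1, [0, 0, 0], 0], [1, [0, 0, 0], 0], [1, [0, 0, 0], 0], [1, [0, 0, 3], 0], [1, [1.7, 0.5, 3], 0], [1, [1.7, 0.5, 3], 0], [1, [1.7, 0.5, 0.5], 0], [1, [1.7, 0.5, 0.5], 0], [1, [1.7, 0.5, 0.5], 0]]'

```text
t: 28.78
ee_pos: [641.5, 142.8, 2.1]
orientation: [2.245, 2.196, 0.002]
ft_force: [-1.8, -0.9, 5.1]
width: 27.6
grasp_force: 30.0
```

servo_tool --plan '[[0.5, [0, 0, 0], 0], [0.5, [0, 0, 0], 0], [0.5, [0, 0, 0], 0], [0.5, [0, 0, 30], 0], [0.5, [0, 0, 70], 0], [0.5, [-2, -30, 92], 0], [0.5, [-5, -70, 92], 0], [0.5, [-7, -110, 92], 0], [0.5, [-9, -150, 92], 0], [0.5, [-12, -190, 92], 0]]'

```text
t: 29.62
ee_pos: [628.6, -48.9, 93.6]
orientation: [2.245, 2.197, 0.0]
ft_force: [0.7, -0.9, -0.1]
width: 44.0
grasp_force: 0.0
```

servo_tool --plan '[[0.5, [-2, -35, 0], 0], [0.5, [-3.5, -56, 0], 0], [0.5, [-3.5, -56, -30], 0], [0.5, [-3.5, -56, -65], 0], [0.5, [-3.5, -56, -90], 0], [0.5, [-3.5, -56, -103.5], 0], [0.5, [-3.5, -56, -103.5], 0], [1, [-3.5, -56, -103.5], 0], [1, [-3.5, -56, -103.5], 0], [1, [-3.5, -56, -103.5], 0]]'

```text
t: 30.45
ee_pos: [626.1, -103.3, -9.2]
orientation: [2.245, 2.196, 0.001]
ft_force: [0.4, -0.0, -1.1]
width: 27.1
grasp_force: 0.0
```

servo_tool --plan '[[1, [0, 0, 0], 0], [1, [0, 0, 0], 0]]'

```text
t: 30.62
ee_pos: [626.0, -103.3, -9.2]
orientation: [2.245, 2.196, 0.001]
ft_force: [0.1, 1.6, 2.9]
width: 23.3
grasp_force: 30.0
```

servo_tool --plan '[[1, [0, 0, 3], 0], [1, [0.7, 3, 3], 0], [1, [0.7, 3, 3], 0], [1, [0.7, 3, 0.5], 0], [1, [0.7, 3, 0.5], 0], [0.5, [0.7, 3, 0.5], 0], [0.5, [0.7, 3, 0.5], 0], [0.5, [0.7, 3, 0.5], 0], [0.5, [0.7, 3, 0.5], 0]]'

```text
t: 31.37
ee_pos: [625.9, -100.4, -9.8]
orientation: [-2.246, -2.197, 0.0]
ft_force: [0.2, 0.9, -0.4]
width: 43.2
grasp_force: 0.0
```

servo_tool --plan '[[0.5, [0, 0, 25], 0], [0.5, [0, 0, 60], 0], [0.5, [0, 0, 95], 0], [0.5, [-40, 0, 110], 0], [0.5, [-80, 10, 120], 0], [0.5, [-120, 20, 120], 0], [0.5, [-160, 30, 120], 0], [0.5, [-200, 40, 120], 0], [0.5, [-230, 50, 120], 0], [0.5, [-230, 50, 120], 0]]'

```text
t: 32.2
ee_pos: [388.2, -48.8, 109.5]
orientation: [-2.241, -2.193, 0.007]
ft_force: [0.3, 0.3, -0.1]
width: 43.9
grasp_force: 0.0
```

```bash
python3 - <<'E'
from chk import *
im=grab(); o=ctrl.get_obs(); print(o["ee_pos"],o["t"])
i0=cv2.imread("pics/avg_top.png"); i1=im["top"]
for nm,ctr,px in(("elbow",(636.9,-114.7),(328,152)),("tee",(638.8,-28.8),(303,155.5))):
    B=arms("top",inbay(i1,px,12),18,ctr)
    if nm=="elbow": print(nm,"x-arm y(-16)",line(B,0,8,18),line(B,0,18,30),"y-arm x(-8.6)",line(B,1,0,10),line(B,1,10,22))
    else: print(nm,"bar y(-14.5)",line(B,0,-34,-16),line(B,0,16,34),"stem x",line(B,1,4,20))
for n,nm,px,h,z,e in(("top","hex",(275,155),11,40,(640.6,57.4)),("side","hex",(370,152),13,40,(637.6,56.6)),("top","sleeve",(248,155.5),8,51,(642.5,143.6))):
    p=inbay(im[n],px,h); h=cv2.convexHull(p.astype(np.float32)); m=cv2.moments(h); c=(m["m10"]/m["m00"],m["m01"]/m["m00"]); print(nm,n,(plane(n,c,z)[:2]-e).round(1))
b=steel(i1); k,l,st,c=cv2.connectedComponentsWithStats(b)
print([c[i].round(1).tolist() for i in range(1,k) if 100<st[i,4]<260 and 195<c[i,1]<225 and 190<c[i,0]<345])
E
```

```text
[397.75606195 -50.77887227 110.57921642] 32.5
elbow x-arm y(-16) (-16.9, 22.2) (-16.7, 24.2) y-arm x(-8.6) (-7.7, 19.4) (-8.1, 20.2)
tee bar y(-14.5) (-14.4, 20.7) (-14.7, 20.5) stem x (-0.7, 20.8)
hex top [0.2 0.2]
hex side [-0.2 -1.1]
sleeve top [-0.1 -0.8]
[[252.9, 215.2]]
```

All four are within about 1 mm of their outlines. The bend is at its original pixel (252.9,215.2). The small tee is hidden under the arm in this view, but the hand never went near it. Handing in.

```bash
python3 -c "
from workcell import ctrl
print(ctrl.close_job())"
```

```text
the job is handed in; nothing more can be done
None
```

I packed the large tee, elbow, sleeve and hexagonal coupling in their bays, each about 1 mm from its outline in the last camera check, did not handle the small tee or the bend, and handed the job in at about 32.5 s; it returned no verdict.

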